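# File a chocolate bar into the packed display rack

### The job

Put the blue chocolate bar into the middle gap of the wooden rack, standing on its short end like the four bars already there, two bars on either side of it. First lean it squarely in the middle of the sloped stand with a short end on the ledge and let go; then take it again by its upper end and push it down between its neighbours, keeping hold of it or pressing on it until it stands on the rack's floor. The other four bars must stay standing in the rack, and the gift box, tin and ribbon spool must stay where they are.

Things in the scene. Friction and masses are not known exactly. Their poses are not given: they have to be found in the camera images.
- blue_bar: Blue wrapped chocolate bar, 64 (own x) x 140 (own y) x 11 mm (own z), about 85 g. Origin at the centre of the large face that lies on the worktop at the start; own z points through the thickness, up at the start. It starts flat on the worktop, its long axis roughly along world y.
- blue_bar_center (a point): Middle of the blue bar's volume, 5.5 mm along its own z from its origin; axes as the bar's.
- stand: Fixed sloped stand: dark wooden foot 90 x 120 x 8 mm; dark steel back board 46 mm wide, 85 mm long, sloping 55 deg from horizontal, rising towards the stand's own -y; at its lower end a ledge 56 mm wide that stands out 16 mm. A bar leaning on it sticks out 55 mm above the board and 9 mm at each side. Origin at the centre of the foot's underside, own z up, own x along the ledge.
- stand_rest (a point): Where the middle of the blue bar lies when it rests centred on the stand, short end on the ledge, large face on the board: -0.6 mm along own y, 84.5 mm up from the stand's origin. Axes as the stand's, not tilted: up the slope is (0, -cos 55, sin 55), out of the board's face (0, sin 55, cos 55).
- rack: Fixed light wooden counter rack for bars standing on their short ends in a row along its own y. Inside 74 mm (own x) by 66 mm (own y), floor (white plastic; all smooth inside) 6 mm above the origin; end panels (own y = +-33 mm) 76 mm high, front and back walls (own x = +-37 mm) 32 mm high, all 6 mm thick. Origin at the centre of the underside, own z up.
- rack_gap (a point): Middle of the gap's mouth, level with the bars' tops, 145 mm above the rack's origin; axes as the rack's. Two bars stand on each side, leaning outwards: a V-shaped gap between them is about 40 mm wide here and 3 mm at their feet. A bar pushed straight down here wedges the others' feet apart with a few newtons.
- green_bar: wrapped chocolate bar like the blue one (64 x 140 x 11 mm, same axes), green, standing on a short end in the rack, on the +y side of the gap. At the start it leans outwards by about 7.5 deg towards the nearer end panel. Origin at the centre of one large face
- green_bar_center (a point): Middle of the green bar's volume.
- orange_bar: wrapped chocolate bar like the blue one (64 x 140 x 11 mm, same axes), orange, standing on a short end in the rack, on the +y side of the gap. At the start it leans outwards by about 7.5 deg towards the nearer end panel. Origin at the centre of one large face
- orange_bar_center (a point): Middle of the orange bar's volume.
- dark_bar: wrapped chocolate bar like the blue one (64 x 140 x 11 mm, same axes), black-brown, standing on a short end in the rack, on the -y side of the gap. At the start it leans outwards by about 7.5 deg towards the nearer end panel. Origin at the centre of one large face
- dark_bar_center (a point): Middle of the black-brown bar's volume.
- brown_bar: wrapped chocolate bar like the blue one (64 x 140 x 11 mm, same axes), red-brown, standing on a short end in the rack, on the -y side of the gap. At the start it leans outwards by about 7.5 deg towards the nearer end panel. Origin at the centre of one large face
- brown_bar_center (a point): Middle of the red-brown bar's volume.
- gift_box: Bystander: kraft paper gift box 66 x 66 x 48 mm, origin at the centre of its underside.
- round_tin: Bystander: round tin, 65 mm across, 40 mm high, dark lid, origin at the centre of its underside.
- ribbon: Bystander: spool of red ribbon, 66 mm across, 26 mm high, lying flat, origin at the centre of its underside.
There are look-alikes about, which are no part of the job. What is meant by the blue_bar is not turquoise, and is the larger of those in its own colour. Leave any pink look-alike of the brown_bar alone.

How it is judged:
On the way, in this order (a step that is already met when the one before it is completed fails the run):
1. the blue bar leans on the sloped stand, short end on the ledge, let go: its middle within 15 mm of its resting place, its long axis 45 to 65 deg from horizontal (distance between blue_bar_center and stand_rest below 0.015 m and angle between the y axis of blue_bar and the z axis of stand, either way round between 0.436 and 0.785 rad and contact force between the fingers and blue_bar below 0.1 N and linear speed of blue_bar below 0.02 m/s), for 0.2 s.
2. the blue bar is down on the rack's floor (within 5 mm), in the middle of the row and upright, while the fingers still touch it (z of blue_bar_center in the frame of rack below 0.081 m and x of blue_bar_center in the frame of rack between -0.012 and 0.012 m and y of blue_bar_center in the frame of rack between -0.015 and 0.015 m and angle between the y axis of blue_bar and the z axis of rack, either way round below 0.2 rad and angle between the z axis of blue_bar and the y axis of rack, either way round below 0.25 rad and contact force between the fingers and blue_bar above 0.3 N), for 0.1 s.
At the end, for the whole second after the job is handed in: Blue bar on a short end on the rack floor (within 5 mm), upright within 0.2 rad, square in 0.25 rad, 15 mm from the rack middle along the row, 12 mm across; green, orange on its +y side, the browns on -y, on the floor (6 mm), upright within 0.2 rad; all at rest (under 0.1 m/s), let go (z of blue_bar_center in the frame of rack below 0.081 m and x of blue_bar_center in the frame of rack between -0.012 and 0.012 m and y of blue_bar_center in the frame of rack between -0.015 and 0.015 m and angle between the y axis of each of blue_bar, green_bar, orange_bar, dark_bar, brown_bar and the z axis of rack, either way round below 0.2 rad and angle between the z axis of blue_bar and the y axis of rack, either way round below 0.25 rad and z of each of green_bar_center, orange_bar_center, dark_bar_center, brown_bar_center in the frame of rack below 0.082 m and y of each of green_bar_center, orange_bar_center in the frame of rack above 0.004 m and y of each of dark_bar_center, brown_bar_center in the frame of rack below -0.004 m and linear speed of each of blue_bar, green_bar, orange_bar, dark_bar, brown_bar below 0.1 m/s and contact force between the fingers and blue_bar below 0.1 N); the robot touches nothing.
It fails at once if a neighbour bar is toppled (over 0.45 rad) or lifted out (over 30 mm) (angle between the y axis of any of green_bar, orange_bar, dark_bar, brown_bar and the z axis of rack, either way round above 0.45 rad or z of any of green_bar_center, orange_bar_center, dark_bar_center, brown_bar_center in the frame of rack above 0.106 m).
It fails at once if the gift box, tin or ribbon spool is moved by more than 20 mm (distance of any of gift_box, round_tin, ribbon from where it was at the start of the episode above 0.02 m).
It also fails if it takes over 62 s, if anything falls off the work surface, if the arm or the gripper's body presses on something with over 40 N, if the wrist force passes 120 N, or if a joint passes its speed limit or range.

### The arm

A 6-joint arm with a two-finger parallel gripper is mounted at the origin on a cart in front of the work surface, level with it; the furniture and walls round the work are solid. World frame = base frame: x ahead of the robot, y to its left, z up, the work surface at z = 0. Lengths are in m, angles in rad, forces in N, time in s.
With the tool pointing down it reaches from about 0.225 to 0.875 m from the base axis. Payload 3.4 kg.
Tool frame: the origin (TCP) lies between the finger pads; the fingertips stand 8 mm ahead of it and the grasp point (between the pads) lies 11 mm behind it; z points along the fingers, y is the line along which they close (so a half turn about z gives the same grasp; the last joint's range is limited). The gripper opens to 85 mm and grips with 20 to 120 N. Pads are 22 mm wide; open, the fingers measure 114 mm over their backs; the gripper's body (76 mm by 85 mm) begins 54 mm behind the grasp point. The pads swing forward as they close: fully open they stand 13 mm farther back than shut.
Start: joints at [0.984, 0.276, 1.505, -0, 1.361, -0.121], TCP at [0.258, 0.514, 0.216] pointing down, gripper open.
Joint ranges: [-2.89, 2.89], [-0.75, 2.08], [0.22, 2.7], [-1.18, 4.32], [0.11, 2.71], [-2.7, 2.7]. Speed limits (rad/s): [2.57, 2.57, 3.14, 3.14, 3.14, 3.14].

### API

Orientations are given as a unit quaternion [w, x, y, z].
In Python, from rig import manip gives the robot as it stands.
- The arm moves only by the tool move_arm, never from a script. Its argument "deltas" is a list that holds one entry, the list of rows, each a list of 5 numbers: the shift along the tool's x, y, z normalised to -1 to 1, where 1 is 80 cm, then the turn about the tool's z normalised to -1 to 1, where 1 is 120 degrees, then the closure, from -1 (fully open) to 1 (shut). In form: [[[tx, ty, tz, twist, grip], ...]]. A call has 1 to 12 rows; each row is the pose to reach, as a shift and turn from the pose commanded when the call began, along the tool's axes at that moment; what a row does not reach only later rows make up. A row lasts 1/10 s, in which the tool goes at most 50 mm and 8.59 degrees, less where a joint would pass 70% of its speed; a pose out of reach is approached as far as the arm can. A call with a number of a shift or a turn outside -1 to 1 is refused whole. A call with a gripper value outside its range is refused whole. The fingers move at their own pace and stop on an object; "squeeze" is the grip in N (left out, the last holds). Time passes only in rows, so rows that repeat a pose let the fingers close. It gives the time, the measured TCP pose, the force, the opening and the grip force at its end, in the units of the state.
- manip.get_state(): the state, without advancing time (a new reading comes with each control period).
- manip.get_image(name): name is "scene" or "top" or "wrist"; returns the picture (420x560x3 uint8, red, green, blue); there is no depth.
- manip.camera_params(name): a dict with "fx", "fy", "cx", "cy" (pixels), "R" (3x3) and "t" (3): a world point X has camera coordinates R X + t; the wrist camera has in their place "tool_from_camera" (4x4, takes a point from camera to tool coordinates, whose origin is the TCP and whose axes are the flange's). Camera axes: x right, y down, z forward; pixel columns grow to the right and rows downward; lengths in m; the calibration is good to about 2 mm. The wrist camera is an equidistant fisheye: a pixel r from the principal point sees the ray r / f radians off the axis. A picture is of the moment at which its call begins: read the wrist's pose just before it. camera_params takes no time and is no camera call.
- manip.sign_off(): hands the job in; it is judged then, once.
The state is a dict: "clock": time; "qpos": joint angles; "qd": joint speeds; "effort": joint torques, N m; "position": TCP position; "ee_rot": TCP orientation; "contact_force": force on the tool from outside, world axes, zero at the start; "moment": the same for the moment, N m; "width": finger opening in m; "gripper_force": force on a finger pad.
Only numpy, scipy, OpenCV 4.12 (cv2) and the standard library are available. Lean on these libraries where they do the work, as an engineer would, in place of code of your own. Each camera call takes 0.05 s, during which the arm holds its last target. There are 200 camera calls.

## Working session

There is one attempt and no reset: what is moved stays moved. The work goes in short steps, Python scripts to look and compute and a tool call to move; the robot and the scene stay as the last step left them, time stands still between calls to the robot, and variables do not carry over. Pictures are saved under pics/ and viewed, at most 10 in all, crops included, and the job is handed in when it is done.

Besides the shell and the picture viewer there is one more tool, called after ">>>" as name(argument=value, ...), one argument or row to a line, values as JSON. move_arm: Moves the arm, as the interface text tells. Scaled input: -1 to 1 covers 80 cm each way for a shift and 120 degrees each way for a turn. Its arguments: {"type":"object","properties":{"deltas":{"type":"array","items":{"type":"array","items":{"type":"array","items":{"type":"number","minimum":-1,"maximum":1}}}},"squeeze":{"type":"number"}},"required":["deltas"]}

```bash
mkdir -p pics; python3 - <<'E'
from rig import manip
import cv2,numpy as np
s=manip.get_state();print({k:np.round(v,3) for k,v in s.items()})
for n in("top","scene"):
    im=manip.get_image(n);cv2.imwrite(f"pics/{n}0.png",im[:,:,::-1]);p=manip.camera_params(n);print(n,p)
print(manip.camera_params("wrist"))
E
```

```text
{'clock': np.float64(0.0), 'qpos': array([ 0.984,  0.277,  1.506,  0.   ,  1.361, -0.121]), 'qd': array([-0.001,  0.001, -0.   , -0.001,  0.   ,  0.001]), 'effort': array([-1.0000e-03, -4.1678e+01, -2.4580e+01, -0.0000e+00,  1.1000e-02,
        0.0000e+00]), 'position': array([0.258, 0.513, 0.215]), 'ee_rot': array([-0.   ,  0.231,  0.973, -0.001]), 'contact_force': array([ 0.383, -0.057,  0.822]), 'moment': array([-0.047,  0.019, -0.009]), 'gripper_force': np.float64(0.0), 'width': np.float64(0.085)}
top {'fx': 421.5111012781709, 'fy': 421.5111012781709, 'cx': 283.1376168006679, 'cy': 205.5689446719832, 'R': array([[ 0.01259347, -0.9998705 ,  0.01001921],
       [-0.98121815, -0.0142862 , -0.19237161],
       [ 0.19248984, -0.00740841, -0.981271  ]]), 't': array([0.1660499 , 0.53569643, 1.36824438])}
scene {'fx': 425.6860332498938, 'fy': 425.6860332498938, 'cx': 275.34701900623276, 'cy': 205.41250409100195, 'R': array([[ 0.85119407, -0.52446487, -0.020131  ],
       [-0.32373411, -0.4944497 , -0.80666953],
       [ 0.41311606,  0.69314941, -0.59065982]]), 't': array([-0.34533023,  0.34548996,  1.49292275])}
{'fx': 325.19226210127806, 'fy': 325.19226210127806, 'cx': 280.27496889250955, 'cy': 207.99662470847196, 'tool_from_camera': array([[ 6.98145711e-04, -9.58878244e-01, -2.83816887e-01,
         7.17980079e-02],
       [ 9.99999690e-01,  7.72968809e-04, -1.51638196e-04,
         8.61908394e-04],
       [ 3.64784168e-04, -2.83816693e-01,  9.58878487e-01,
        -1.58041676e-01],
       [ 0.00000000e+00,  0.00000000e+00,  0.00000000e+00,
         1.00000000e+00]])}
```

View pics/top0.png

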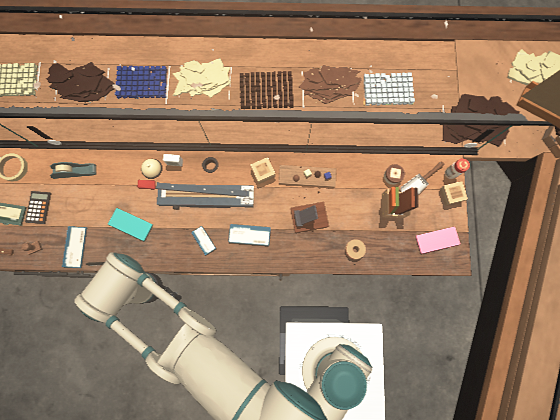

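View pics/scene0.png

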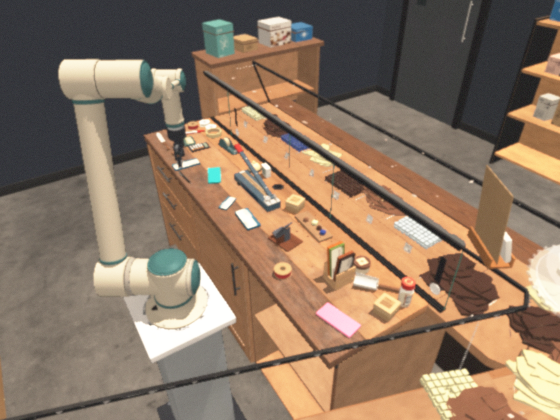

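The top view shows blue/white wrapped candidates at (75,247), (203,240), (250,235). The stand is near (309,217) and the rack near (400,205). Next I'll enlarge these.

```bash
python3 - <<'E'
import cv2,numpy as np
t=cv2.imread("pics/top0.png");s=cv2.imread("pics/scene0.png")
r=lambda im,x,y,w,h,W,H:cv2.resize(im[y:y+h,x:x+w],(W,H),interpolation=cv2.INTER_CUBIC)
a=np.hstack([r(t,50,220,100,50,400,200),r(t,185,215,100,50,400,200)])
b=np.hstack([r(t,270,180,80,80,400,400),r(t,365,160,80,80,400,400)])
cv2.imwrite("pics/c0.png",np.vstack([a,b]))
E
```

```text
(no output)
```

View pics/c0.png

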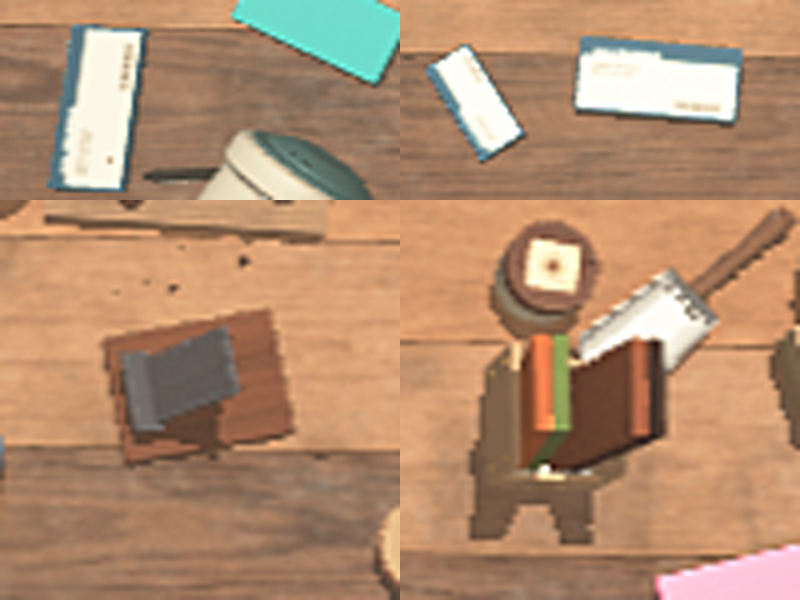

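The crop shows the bar candidates clearly. The stand's ledge is on its image-left side (+y world) and the board rises to the right. The rack's orange and green bars are on the left of the gap and the browns on the right. The tall upright axis is world z, and the rack row runs roughly along world y.

```bash
cat >h.py <<'E'
import numpy as np,cv2
from rig import manip
from scipy.spatial.transform import Rotation as Ro
def R_tool(s):
    w,x,y,z=s["ee_rot"];return Ro.from_quat([x,y,z,w]).as_matrix()
def ray(n,uv,s=None):
    p=manip.camera_params(n);uv=np.atleast_2d(np.asarray(uv,float))
    d=np.c_[(uv[:,0]-p["cx"])/p["fx"],(uv[:,1]-p["cy"])/p["fy"]]
    if n!="wrist":
        d=np.c_[d,np.ones(len(d))];return -p["R"].T@p["t"],d@p["R"]
    th=np.linalg.norm(d,axis=1,keepdims=True);d=np.c_[d/np.maximum(th,1e-9)*np.sin(th),np.cos(th)]
    T=p["tool_from_camera"];R=R_tool(s)
    return np.array(s["position"])+R@T[:3,3],d@T[:3,:3].T@R.T
def on(n,uv,z,s=None):
    o,d=ray(n,uv,s);return o+d*((z-o[2])/d[:,2])[:,None]
def tri(o1,d1,o2,d2):
    A=np.c_[d1,-d2];k=np.linalg.lstsq(A,o2-o1,rcond=None)[0]
    a,b=o1+k[0]*d1,o2+k[1]*d2;return (a+b)/2,np.linalg.norm(a-b)
def pix(n,X,s=None):
    p=manip.camera_params(n);X=np.atleast_2d(X)
    if n!="wrist":
        c=X@p["R"].T+p["t"];return c[:,:2]/c[:,2:]*p["fx"]+[p["cx"],p["cy"]]
    T=p["tool_from_camera"];R=R_tool(s);c=((X-s["position"])@R-T[:3,3])@T[:3,:3]
    r=np.linalg.norm(c[:,:2],axis=1);th=np.arctan2(r,c[:,2]);return c[:,:2]/r[:,None]*(th*p["fx"])[:,None]+[p["cx"],p["cy"]]
def mv(target,yaw_deg=None):
    """print shift/twist for world target TCP; yaw = world heading of tool y"""
    s=manip.get_state();R=R_tool(s);d=R.T@(np.array(target)-s["position"])/.8
    print("shift",np.round(d,4),"tool y heading",np.degrees(np.arctan2(R[1,1],R[0,1])),"pos",np.round(s["position"],4))
    if yaw_deg is not None:
        t=-(yaw_deg-np.degrees(np.arctan2(R[1,1],R[0,1])));t=(t+90)%180-90
        print("twist",round(t/120,4),"half-turn alt",round((t-180*np.sign(t))/120,4))
def grab(n,f):
    s=manip.get_state();im=manip.get_image(n);cv2.imwrite(f,im[:,:,::-1]);return s,im
E
python3 - <<'E'
from h import *
im=cv2.imread("pics/top0.png").astype(int)
m=((im[:,:,0]-im[:,:,2])>-25)&(im.sum(2)>170)
n,l,st,c=cv2.connectedComponentsWithStats(m.astype(np.uint8))
for x,y,w,h in[(55,215,40,60),(185,220,30,40),(220,215,60,40)]:
    k=max(range(1,n),key=lambda i:st[i,4]*(x<c[i][0]<x+w and y<c[i][1]<y+h))
    q=cv2.boxPoints(cv2.minAreaRect(np.argwhere(l==k)[:,::-1].astype(np.float32)))
    P=on("top",q,.011);print(c[k],st[k,4],P.mean(0).round(3),np.linalg.norm(np.diff(P,axis=0),axis=1).round(3),P[:,:2].round(3).tolist())
f=np.array([[105,140],[270,110],[295,235],[127,262]])/5+[270,180]
P=on("top",f,.008);print("foot",P.round(3),P.mean(0),np.linalg.norm(np.diff(P,axis=0),axis=1))
P=on("top",np.array([[517,345],[568,340],[633,345],[660,340]])*[.2,.2]+[365-80,160-40],.146);print(P.round(3))
print(on("top",[[396,172],[356,250],[455,190],[438,240],[262,170]],.03).round(3))
E
```

```text
[ 73.52663623 246.8325723 ] 657 [0.389 0.878 0.011] [0.143 0.069 0.143] [[0.322, 0.915], [0.465, 0.91], [0.456, 0.842], [0.314, 0.847]]
[203.17065868 240.55389222] 334 [0.417 0.444 0.011] [0.044 0.096 0.044] [[0.444, 0.489], [0.469, 0.452], [0.39, 0.399], [0.366, 0.435]]
[249.05503356 234.49798658] 745 [0.438 0.288 0.011] [0.066 0.142 0.065] [[0.411, 0.36], [0.476, 0.357], [0.466, 0.215], [0.401, 0.22]]
foot [[0.534 0.146 0.008]
 [0.557 0.031 0.008]
 [0.469 0.014 0.008]
 [0.449 0.13  0.008]] [0.50199327 0.08011108 0.008     ] [0.11696779 0.08915806 0.11729932]
[[ 0.573 -0.159  0.146]
 [ 0.577 -0.192  0.146]
 [ 0.574 -0.233  0.146]
 [ 0.578 -0.25   0.146]]
[[ 0.662 -0.218  0.03 ]
 [ 0.389 -0.073  0.03 ]
 [ 0.601 -0.42   0.03 ]
 [ 0.427 -0.351  0.03 ]
 [ 0.662  0.248  0.03 ]]
```

```bash
python3 - <<'E'
from h import *
mv([.435,.243,.2],-4)
E
```

```text
shift [-0.3494 -0.2025  0.0187] tool y heading 63.31167152197647 pos [0.258  0.5133 0.2147]
twist 0.5609 half-turn alt -0.9391
```

>>> move_arm(
  deltas=[
    [[-0.3494, -0.2025, 0.0187, 0.561, -1], [-0.3494, -0.2025, 0.0187, 0.561, -1], [-0.3494, -0.2025, 0.0187, 0.561, -1], [-0.3494, -0.2025, 0.0187, 0.561, -1], [-0.3494, -0.2025, 0.0187, 0.561, -1], [-0.3494, -0.2025, 0.0187, 0.561, -1], [-0.3494, -0.2025, 0.0187, 0.561, -1], [-0.3494, -0.2025, 0.0187, 0.561, -1], [-0.3494, -0.2025, 0.0187, 0.561, -1], [-0.3494, -0.2025, 0.0187, 0.561, -1], [-0.3494, -0.2025, 0.0187, 0.561, -1]],
  ],
  squeeze=20,
)

```text
clock: 1.2
position: [0.4348, 0.2439, 0.2005]
ee_rot: [-0.0, 0.73, 0.683, -0.0]
contact_force: [0.3, 0.5, -0.4]
width: 0.0853
gripper_force: 0.0
```

```bash
python3 - <<'E'
from h import *
s,im=grab("wrist","pics/w1.png");print(s["position"],s["clock"],pix("wrist",[[.438,.288,.011],[.502,.08,.008]],s))
E
```

```text
[0.43483276 0.24394934 0.2004524 ] 1.2 [[279.97739094 141.02641716]
 [340.34671974 303.28714906]]
```

View pics/w1.png

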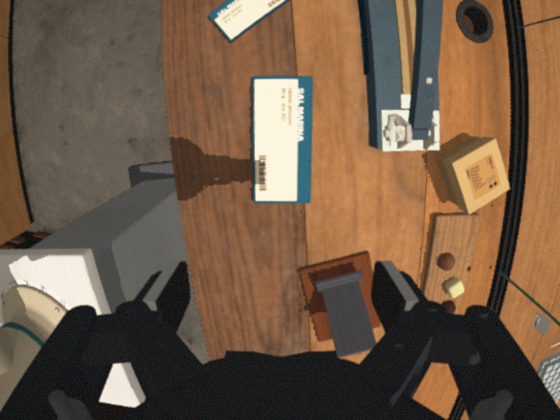

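The wrist view shows the bar at corners (252,77), (310,77), (310,203), (254,201). The stand foot's front edge runs (298,268)–(367,252), and the board's top edge runs (337,357)–(374,346).

```bash
python3 - <<'E'
from h import *
im=cv2.imread("pics/w1.png").astype(int)
s=manip.get_state()
m=((im[:,:,0]-im[:,:,2])>-25)&(im.sum(2)>170);m[:,:235]=0;m[:,330:]=0;m[:60]=0;m[225:]=0
n,l,st,c=cv2.connectedComponentsWithStats(m.astype(np.uint8));k=1+np.argmax(st[1:,4])
q=np.argwhere(l==k)[:,::-1]
P=on("wrist",q,.011,s)[:,:2].astype(np.float32)
(cx,cy),wh,a=cv2.minAreaRect(P*1000);print("bar",cx,cy,wh,a)
F=on("wrist",[[298,268],[367,252]],.008,s);B=on("wrist",[[337,357],[374,346]],.0936,s);L=on("wrist",[[316,282],[358,272]],.0332,s)
for n,A,y in(("F",F,.060),("B",B,-.0137),("L",L,.0482)):
    d=A[1]-A[0];h=np.arctan2(d[1],d[0]);mid=A.mean(0)[:2]
    print(n,A.round(4).tolist(),"w",np.linalg.norm(d),"head",np.degrees(h),"origin(head10)",mid-y*np.array([-np.sin(np.radians(13)),np.cos(np.radians(13))]))
print(((B.mean(0)-F.mean(0))))
E
```

```text
bar 439.42230224609375 289.0133361816406 (139.53912353515625, 64.47301483154297) 85.98640441894531
F [[0.4496, 0.1362, 0.008], [0.5342, 0.1506, 0.008]] w 0.08584088013686399 head 9.650931918277768 origin(head10) [0.5054201  0.08492849]
B [[0.4854, 0.0658, 0.0936], [0.526, 0.076, 0.0936]] w 0.041925022543246926 head 14.172285764267766 origin(head10) [0.50260006 0.08424226]
L [[0.4688, 0.1294, 0.0332], [0.5177, 0.138, 0.0332]] w 0.049685810943998626 head 9.975846486314992 origin(head10) [0.50410413 0.08676313]
[ 0.01375885 -0.07249731  0.0856    ]
```

>>> move_arm(
  deltas=[
    [[-0.0022, 0.0018, 0.12, 0, -1], [-0.0022, 0.0018, 0.17, 0, -1], [-0.0022, 0.0018, 0.21, 0, -1], [-0.0022, 0.0018, 0.23, 0, -1], [-0.0022, 0.0018, 0.234, 0, -1], [-0.0022, 0.0018, 0.236, 0, -1], [-0.0022, 0.0018, 0.238, 0, -1], [-0.0022, 0.0018, 0.238, 0, -1]],
  ],
)

```text
clock: 2.05
position: [0.4381, 0.2424, 0.0119]
ee_rot: [0.001, 0.731, 0.682, 0.002]
contact_force: [-0.5, -0.7, 0.8]
width: 0.0851
gripper_force: 0.0
```

>>> move_arm(
  deltas=[
    [[0, 0, 0.002, 0, 1], [0, 0, 0.002, 0, 1], [0, 0, 0.002, 0, 1], [0, 0, 0.002, 0, 1], [0, 0, 0.002, 0, 1], [0, 0, 0.002, 0, 1]],
  ],
  squeeze=20,
)

```text
clock: 2.65
position: [0.4366, 0.2416, 0.0086]
ee_rot: [-0.0, 0.731, 0.682, 0.0]
contact_force: [0.2, -0.3, 0.9]
width: 0.0002
gripper_force: 0.0
```

>>> move_arm(
  deltas=[
    [[0, 0, -0.03, 0, -1], [0, 0, -0.06, 0, -1], [0, 0, -0.1, 0, -1], [0, 0, -0.1, 0, -1], [0, 0, -0.1, 0, -1]],
  ],
)

```text
clock: 3.15
position: [0.4369, 0.2418, 0.0891]
ee_rot: [0.0, 0.731, 0.682, 0.001]
contact_force: [-0.1, -0.2, -0.1]
width: 0.0729
gripper_force: 0.0
```

```bash
python3 - <<'E'
from h import *
s,im=grab("wrist","pics/w2.png");print(s["position"],s["clock"],s["width"])
E
```

```text
[0.43689495 0.24176801 0.08908515] 3.15 0.07294206517988695
```

View pics/w2.png

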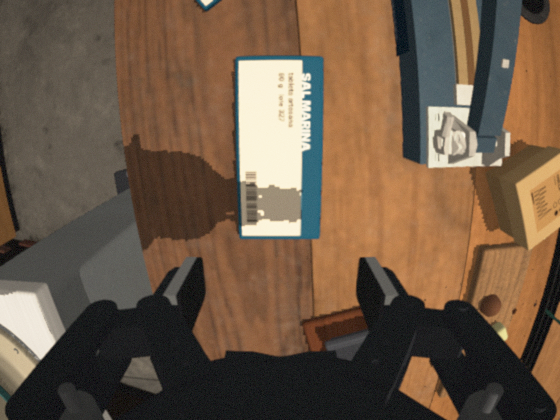

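The picture shows the bar lying in the same place, with corners (236,58), (323,57), (320,238), (239,238). The fingers closed above or past it, so I'm checking its position from this second pose.

```bash
cat >>h.py <<'E'
def bar(im,s,z=.011):
    b=im[:,:,::-1].astype(int);m=((b[:,:,0]-b[:,:,2])>-25)&(b.sum(2)>170)
    c0=pix("wrist",[[.439,.289,z]],s)[0].astype(int)
    n,l,st,c=cv2.connectedComponentsWithStats(m.astype(np.uint8));k=l[c0[1],c0[0]]
    P=on("wrist",np.argwhere(l==k)[:,::-1],z,s)[:,:2].astype(np.float32);return cv2.minAreaRect(P*1000)
E
python3 - <<'E'
from h import *
s=manip.get_state();im=cv2.imread("pics/w2.png")[:,:,::-1];print(bar(im,s))
print(pix("wrist",[s["position"],s["position"]+np.array([0,0,.011]),s["position"]-np.array([0,0,.008])],s), R_tool(s).round(3))
E
```

```text
((418.254638671875, 135.19888305664062), (636.283203125, 1087.439453125), 86.5872573852539)
[[278.67591061 254.8371556 ]
 [278.53277121 263.98451797]
 [278.77037781 248.81614762]] [[ 0.07   0.998 -0.001]
 [ 0.998 -0.07  -0.   ]
 [-0.    -0.001 -1.   ]]
```

```bash
python3 - <<'E'
from h import *
s=manip.get_state();P=on("wrist",[[236,58],[323,57],[320,238],[239,238]],.011,s);print(P.round(4),P.mean(0))
E
```

```text
[[0.4132 0.3579 0.011 ]
 [0.4751 0.3543 0.011 ]
 [0.4663 0.2179 0.011 ]
 [0.403  0.2222 0.011 ]] [0.43939373 0.28809735 0.011     ]
```

>>> move_arm(
  deltas=[
    [[0, -0.001, 0.06, 0, -0.7], [0, -0.001, 0.09, 0, -0.7], [0, -0.001, 0.1, 0, -0.7], [0, -0.001, 0.103, 0, -0.7], [0, -0.001, 0.105, 0, -0.7], [0, -0.001, 0.105, 0, -0.7]],
  ],
)

```text
clock: 3.8
position: [0.4366, 0.242, 0.0053]
ee_rot: [0.0, 0.731, 0.682, 0.001]
contact_force: [0.4, 1.4, -0.3]
width: 0.073
gripper_force: 0.0
```

```bash
python3 - <<'E'
from h import *
s,im=grab("wrist","pics/w3.png");print(s["position"],s["clock"],s["width"],s["contact_force"])
cv2.imwrite("pics/w3.png",cv2.resize(im[150:330,130:430,::-1],(800,480),interpolation=cv2.INTER_CUBIC))
E
```

```text
[0.43659614 0.24202445 0.00525049] 3.8 0.07301000802355609 [ 0.38807137  1.37345592 -0.34024012]
```

View pics/w3.png

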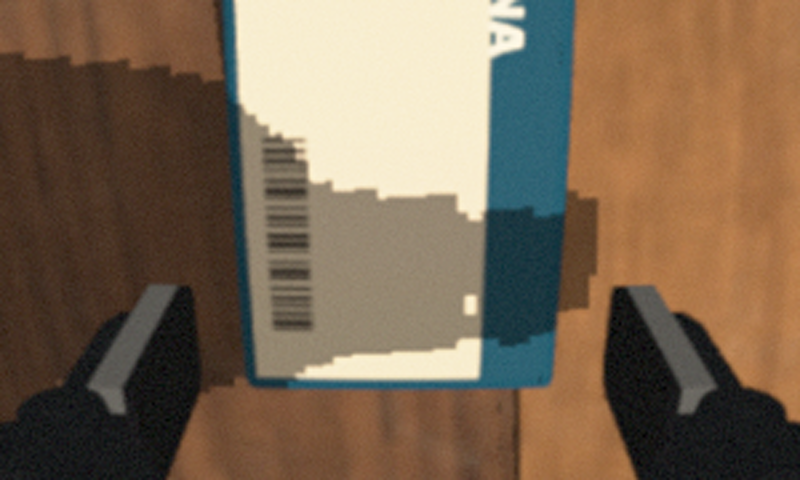

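The crop shows the open fingers straddling the bar's near end, with pads at about (185,330) and (625,330) and the bar end at row 385. I'll feel downward for the table, then close.

>>> move_arm(
  deltas=[
    [[0, 0, 0.002, 0, -0.7], [0, 0, 0.004, 0, -0.7], [0, 0, 0.004, 0, -0.7]],
  ],
)

```text
clock: 4.15
position: [0.4358, 0.2417, 0.0015]
ee_rot: [0.0, 0.731, 0.682, 0.0]
contact_force: [-0.4, 0.3, 1.0]
width: 0.0725
gripper_force: 0.0
```

>>> move_arm(
  deltas=[
    [[0, 0, 0, 0, 0], [0, 0, 0, 0, 0], [0, 0, 0, 0, 0], [0, 0, 0, 0, 0]],
  ],
)

```text
clock: 4.55
position: [0.4358, 0.2417, 0.0014]
ee_rot: [-0.0, 0.731, 0.682, 0.0]
contact_force: [-0.2, -0.2, -0.3]
width: 0.0427
gripper_force: 0.0
```

>>> move_arm(
  deltas=[
    [[0, 0, 0.003, 0, 0], [0, 0, 0.005, 0, 0], [0, 0, 0.005, 0, 0]],
  ],
)

```text
clock: 4.85
position: [0.4355, 0.2416, -0.003]
ee_rot: [-0.0, 0.731, 0.682, -0.0]
contact_force: [0.8, 0.4, 0.2]
width: 0.0427
gripper_force: 0.0
```

```bash
python3 - <<'E'
from h import *
s,im=grab("wrist","pics/w4.png");print(s["position"],s["clock"],s["width"],s["contact_force"])
cv2.imwrite("pics/w4.png",cv2.resize(im[100:330,130:430,::-1],(780,598),interpolation=cv2.INTER_CUBIC))
E
```

```text
[ 0.43551476  0.24159058 -0.00298715] 4.85 0.04270712733771941 [0.77636323 0.35145997 0.21703536]
```

View pics/w4.png

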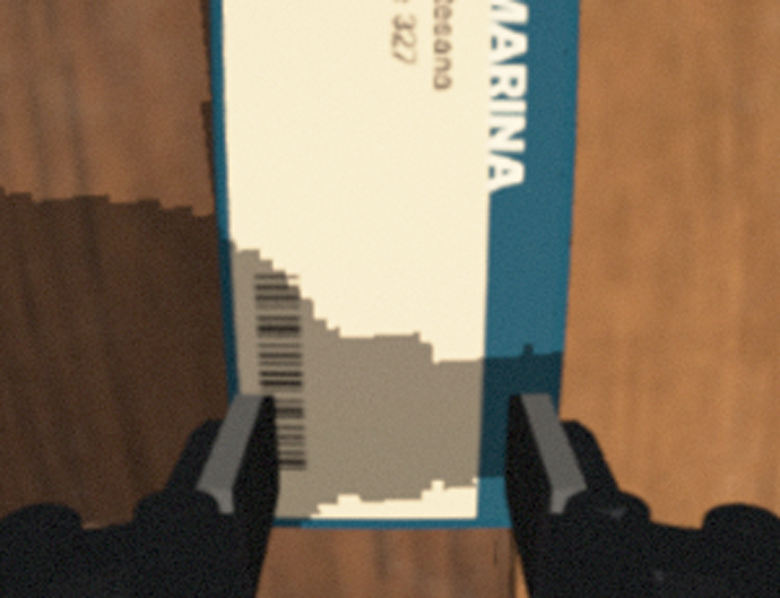

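The pads still hover over the bar's end, with inner tips at crop (272,395) and (512,395). I'll work out how far ahead of the TCP the tips really are from these pixels.

```bash
python3 - <<'E'
from h import *
p=manip.camera_params("wrist");T=p["tool_from_camera"]
for uv,y in(((234.6,251.9),.02135),((130+512/2.6,251.9),.02135),((201.2,256.9),.0365),((130+612/2.667,256.9),.0365)):
    d=(np.array(uv)-[p["cx"],p["cy"]])/p["fx"];th=np.linalg.norm(d);d=T[:3,:3]@np.r_[d/th*np.sin(th),np.cos(th)]
    t=T[:3,3];k=(y*np.sign(d[1])-t[1])/d[1];print(t+k*d)
s=manip.get_state();P=on("wrist",np.array([[213,0],[578,0]])/2.6+[130,100],.011,s);print(P, np.linalg.norm(P[1]-P[0]))
E
```

```text
[ 0.00806721 -0.02135    -0.01445592]
[ 0.01446944  0.02135    -0.0284992 ]
[ 0.00827168 -0.0365     -0.02137641]
[ 0.01146658  0.0365     -0.02791982]
[[0.41187368 0.32343583 0.011     ]
 [0.47380083 0.3192108  0.011     ]] 0.062071114388413055
```

>>> move_arm(
  deltas=[
    [[0, 0, 0.003, 0, 0], [0, 0, 0.005, 0, 0], [0, 0, 0.005, 0, 0]],
  ],
)

```text
clock: 5.2
position: [0.4359, 0.2418, -0.0064]
ee_rot: [0.0, 0.731, 0.682, 0.0]
contact_force: [-1.4, -0.0, 3.7]
width: 0.0429
gripper_force: 1.6
```

>>> move_arm(
  deltas=[
    [[0, 0, -0.015, 0, -0.7], [0, 0, -0.015, 0, -0.7], [0, 0, -0.015, 0, -0.7], [0, 0, -0.015, 0, -0.7], [0, 0, 0.0, 0, -0.7], [0, 0, 0.008, 0, -0.7], [0, 0, 0.012, 0, -0.7], [0, 0, 0.014, 0, -0.7], [0, 0, 0.014, 0, -0.7]],
  ],
)

```text
clock: 6.1
position: [0.4357, 0.2417, -0.0181]
ee_rot: [-0.0, 0.731, 0.682, -0.0]
contact_force: [-0.5, -0.2, 0.5]
width: 0.0725
gripper_force: 0.0
```

>>> move_arm(
  deltas=[
    [[0, 0, 0, 0, 1], [0, 0, 0, 0, 1], [0, 0, 0, 0, 1], [0, 0, 0, 0, 1]],
  ],
  squeeze=20,
)

```text
clock: 6.5
position: [0.436, 0.2418, -0.0176]
ee_rot: [0.0, 0.731, 0.682, 0.0]
contact_force: [-0.5, -0.3, 0.3]
width: 0.0632
gripper_force: 22.3
```

>>> move_arm(
  deltas=[
    [[0, 0, -0.03, 0, 1], [0, 0, -0.08, 0, 1], [0, 0, -0.13, 0, 1], [0, 0, -0.18, 0, 1], [0, 0, -0.2, 0, 1], [0, 0, -0.2, 0, 1], [0, 0, -0.2, 0, 1]],
  ],
)

```text
clock: 7.2
position: [0.4351, 0.2414, 0.1416]
ee_rot: [-0.0, 0.731, 0.682, -0.0]
contact_force: [-1.5, 0.6, -1.4]
width: 0.0633
gripper_force: 22.8
```

```bash
python3 - <<'E'
from h import *
s,im=grab("wrist","pics/w5.png");print(s["position"],s["clock"],s["width"],s["contact_force"],s["gripper_force"])
s2,im2=grab("scene","pics/s5.png");c=pix("scene",s["position"])[0].astype(int);print(c)
a=im[60:330,120:440,::-1];x,y=c;b=im2[max(0,y-70):y+70,max(0,x-70):x+70,::-1]
cv2.imwrite("pics/c5.png",np.hstack([cv2.resize(a,(400,400)),cv2.resize(b,(400,400),interpolation=cv2.INTER_CUBIC)]))
E
```

```text
[0.43510247 0.2414425  0.14158973] 7.2 0.0632937404137086 [-1.48879733  0.61830046 -1.42910716] 22.768521308898926
[250 198]
```

View pics/c5.png

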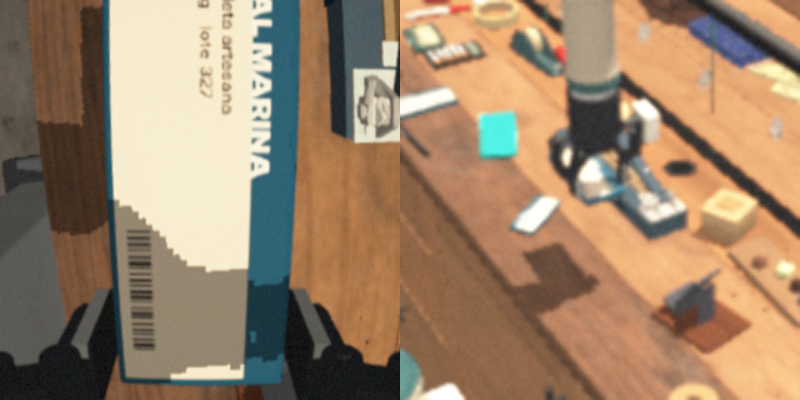

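The bar is gripped near its end and still roughly level: its end is at (120–280,380) in the left crop, and in the right crop it sits under the gripper. It did not swing under gravity. I'll lower it near the table and test how the grip force responds to loosening.

>>> move_arm(
  deltas=[
    [[0, 0, 0.06, 0, 1], [0, 0, 0.12, 0, 1], [0, 0, 0.15, 0, 1], [0, 0, 0.16, 0, 1], [0, 0, 0.16, 0, -0.4], [0, 0, 0.16, 0, -0.4], [0, 0, 0.16, 0, -0.4]],
  ],
)

```text
clock: 8.0
position: [0.4371, 0.2422, 0.0155]
ee_rot: [0.001, 0.731, 0.682, 0.002]
contact_force: [0.5, 0.5, -1.3]
width: 0.0632
gripper_force: 22.8
```

```bash
cat >>h.py <<'E'
def prof(show=True):
    """3D points of the held bar's centre line (tool frame) from the wrist picture, using its 64 mm width"""
    s=manip.get_state();im=manip.get_image("wrist").astype(int)
    p=manip.camera_params("wrist");T=p["tool_from_camera"];out=[]
    m=(((im[:,:,2]-im[:,:,0])>-32)&(im.sum(2)>100)).astype(np.uint8)
    m=cv2.morphologyEx(m,cv2.MORPH_CLOSE,np.ones((5,5)))
    for r in range(5,300,5):
        row=m[r];c=280
        if not row[c]:continue
        a=c
        while a>0 and row[a-1]:a-=1
        b=c
        while b<559 and row[b+1]:b+=1
        D=[]
        for u in(a-.5,b+.5):
            d=(np.array([u,r])-[p["cx"],p["cy"]])/p["fx"];th=np.linalg.norm(d)
            D.append(T[:3,:3]@np.r_[d/th*np.sin(th),np.cos(th)])
        # edges share tool x,z roughly: y-separation 64 mm
        k=.064/(D[1][1]/np.hypot(D[1][0],D[1][2])-D[0][1]/np.hypot(D[0][0],D[0][2]))
        dm=(D[0]/np.hypot(D[0][0],D[0][2])+D[1]/np.hypot(D[1][0],D[1][2]))/2
        out.append(np.r_[r,b-a,(T[:3,3]+k*dm)*1000])
    out=np.array(out).round(1);print("pos",s["position"].round(4),"w",s["width"].round(4),"gf",s["gripper_force"].round(1),"F",s["contact_force"].round(1),"clk",s["clock"])
    if show:print(out[::4])
    return out
E
python3 - <<'E'
from h import *
prof()
E
```

```text
Traceback (most recent call last):
  File "h.py", line 60, in prof
    out=np.array(out).round(1);print("pos",s["position"].round(4),"w",s["width"].round(4),"gf",s["gripper_force"].round(1),"F",s["contact_force"].round(1),"clk",s["clock"])
                                                                      ^^^^^^^^^^^^^^^^
AttributeError: 'float' object has no attribute 'round'
```

>>> move_arm(
  deltas=[
    [[0, 0, 0, 0, -0.46], [0, 0, 0, 0, -0.46]],
  ],
)

```text
clock: 8.25
position: [0.4362, 0.2419, 0.0149]
ee_rot: [0.0, 0.731, 0.682, 0.001]
contact_force: [0.2, 0.1, -1.5]
width: 0.0633
gripper_force: 22.8
```

```bash
sed -i 's/s\["width"\].round(4)/round(s["width"],4)/;s/s\["gripper_force"\].round(1)/round(s["gripper_force"],1)/' h.py; python3 - <<'E'
from h import *
prof()
E
```

```text
pos [0.4362 0.2419 0.0149] w 0.0633 gf 22.8 F [ 0.2  0.1 -1.5] clk 8.25
[[ 10.   69.  172.9  -4.8 141.2]]
```

>>> move_arm(
  deltas=[
    [[0, 0, 0, 0, -0.475], [0, 0, 0, 0, -0.475]],
  ],
)

```text
clock: 8.5
position: [0.4358, 0.2417, 0.0143]
ee_rot: [0.0, 0.731, 0.682, 0.0]
contact_force: [0.3, -1.2, 0.4]
width: 0.0634
gripper_force: 22.8
```

```bash
sed -i 's/^    m=(((im.*$/    m=((im[:,:,2]>.7*im[:,:,0])\&(im.sum(2)>100)).astype(np.uint8)/' h.py; python3 - <<'E'
from h import *
prof()
E
```

```text
pos [0.4358 0.2417 0.0143] w 0.0634 gf 22.8 F [ 0.3 -1.2  0.4] clk 8.5
[[ 10.   68.  174.4  -3.5 145.6]
 [ 30.  156.  109.4   1.1 -25.8]
 [ 50.  157.  100.6   0.9 -26.2]
 [ 70.  157.   92.1   0.9 -26.1]
 [ 90.  157.   83.7   0.9 -26.3]
 [110.  157.   75.5   0.9 -26.8]
 [130.  156.   67.2   0.7 -26.9]
 [150.  154.   58.9   0.7 -26.3]
 [170.  152.   50.4   0.7 -26.1]
 [190.  150.   41.8   0.7 -26.3]
 [210.  148.   33.1   0.7 -26.7]
 [230.  145.   23.9   1.  -26.7]
 [250.  142.   14.5   0.7 -26.9]
 [270.  138.    4.2   0.7 -26.6]
 [290.  135.   -6.    1.  -27.6]]
```

>>> move_arm(
  deltas=[
    [[0, 0, 0, 0, -0.483], [0, 0, 0, 0, -0.483]],
  ],
)

```text
clock: 8.75
position: [0.4358, 0.2417, 0.0141]
ee_rot: [-0.0, 0.731, 0.682, -0.0]
contact_force: [0.6, 0.5, -1.5]
width: 0.0636
gripper_force: 19.3
```

>>> move_arm(
  deltas=[
    [[0, 0, 0, 0, -0.488], [0, 0, 0, 0, -0.488]],
  ],
)

```text
clock: 8.95
position: [0.4358, 0.2417, 0.0141]
ee_rot: [-0.0, 0.731, 0.682, 0.0]
contact_force: [0.2, -0.0, -1.3]
width: 0.0638
gripper_force: 13.2
```

>>> move_arm(
  deltas=[
    [[0, 0, 0, 0, -0.494], [0, 0, 0, 0, -0.494], [0, 0, 0, 0, -0.494]],
  ],
)

```text
clock: 9.25
position: [0.4358, 0.2417, 0.0142]
ee_rot: [-0.0, 0.731, 0.682, 0.0]
contact_force: [0.2, -0.6, -1.6]
width: 0.0637
gripper_force: 5.8
```

```bash
python3 - <<'E'
from h import *
o=prof(0);print(o[2::12])
E
```

```text
pos [0.4358 0.2417 0.0142] w 0.0637 gf 5.8 F [ 0.2 -0.6 -1.6] clk 9.25
[[ 20.  156.  113.8   1.1 -26.2]
 [ 80.  158.   87.8   0.7 -27. ]
 [140.  156.   63.1   0.7 -27.4]
 [200.  149.   37.5   1.  -26.5]
 [260.  173.   21.7   0.6 -52.6]]
```

>>> move_arm(
  deltas=[
    [[0, 0, 0, 0, -0.4965], [0, 0, 0, 0, -0.4965], [0, 0, 0, 0, -0.4965]],
  ],
)

```text
clock: 9.6
position: [0.4358, 0.2417, 0.0142]
ee_rot: [-0.0, 0.731, 0.682, 0.0]
contact_force: [-0.9, -0.3, -1.1]
width: 0.064
gripper_force: 2.7
```

```bash
python3 - <<'E'
from h import *
o=prof(0);print(o[2::12])
E
```

```text
pos [0.4358 0.2417 0.0142] w 0.064 gf 2.7 F [-0.9 -0.3 -1.1] clk 9.6
[[ 50.  128.  106.5   0.6   4.5]
 [110.  136.   75.6   0.7  -6. ]
 [170.  138.   48.    0.7 -12.4]
 [230.  138.   21.4   0.7 -19.8]
 [290.  135.   -6.    1.  -27.6]]
```

>>> move_arm(
  deltas=[
    [[0.0075, 0, -0.021, 0, -0.497], [0.019, 0, -0.041, 0, -0.497], [0.0325, 0, -0.06, 0, -0.497], [0.05, 0, -0.075, 0, -0.497], [0.0675, 0, -0.086, 0, -0.497], [0.0675, 0, -0.086, 0, -0.497], [0.0675, 0, -0.086, 0, -0.497]],
  ],
)

```text
clock: 10.35
position: [0.4394, 0.2955, 0.0827]
ee_rot: [0.0, 0.731, 0.682, -0.0]
contact_force: [0.6, -0.2, 0.1]
width: 0.0637
gripper_force: 1.9
```

```bash
python3 - <<'E'
from h import *
o=prof(0);print(o[2::8])
E
```

```text
pos [0.4394 0.2955 0.0827] w 0.0637 gf 1.9 F [ 0.6 -0.2  0.1] clk 10.35
[[ 15.   91.  145.2 -27.8  66.2]
 [170.  101.   38.5   0.9  41.8]
 [210.  113.   20.5   0.9  14.8]
 [250.  124.    5.8   0.7  -7.4]
 [290.  226.   26.4   0.9 -82.2]]
```

```bash
python3 - <<'E'
from h import *
o=prof(0);print(o[o[:,0]<180][:, :]);print(o[o[:,0]>230])
E
```

```text
pos [0.4391 0.295  0.0824] w 0.0638 gf 1.9 F [ 0.4 -0.1 -0.2] clk 10.4
[[  5.   93.  151.2 -19.1  62.1]
 [ 10.   93.  147.4 -23.1  61.8]
 [ 15.   92.  144.4 -27.8  63.7]
 [135.   89.   58.5   0.9  73.2]
 [140.   91.   55.3   0.9  67.7]
 [145.   93.   52.3   0.9  62.3]
 [150.   95.   49.5   0.9  57.1]
 [155.   96.   46.4   1.2  54.2]
 [160.   97.   43.5   0.9  51.4]
 [165.   99.   40.9   0.9  46.6]
 [170.  101.   38.5   0.9  41.8]
 [175.  103.   36.2   0.9  37.3]]
[[235.  119.   10.5   1.    1.8]
 [240.  121.    9.1   1.   -1.8]
 [245.  122.    7.2   0.7  -4. ]
 [250.  124.    5.8   0.7  -7.4]
 [255.  126.    4.6   0.7 -10.8]
 [260.  126.    2.2   0.7 -11.8]
 [265.  180.   22.2   0.8 -57.6]
 [270.  166.   16.1  -6.4 -49.8]
 [275.  178.   18.4  -4.8 -58.1]
 [280.  214.   26.4   0.8 -76.3]
 [285.  220.   26.4   0.8 -79.3]
 [290.  226.   26.4   0.9 -82.2]
 [295.  246.   29.2   0.9 -89.6]]
```

>>> move_arm(
  deltas=[
    [[0, 0, 0, 0, -0.45], [0, 0, 0, 0, 0], [0, 0, 0, 0, 0], [0, 0, -0.02, 0, 0], [0, 0, -0.05, 0, 0], [0, 0, -0.1, 0, 0], [0, 0, -0.15, 0, 0], [0, 0, -0.15, 0, 0]],
  ],
  squeeze=20,
)

```text
clock: 11.25
position: [0.4429, 0.2972, 0.2085]
ee_rot: [0.002, 0.731, 0.682, 0.006]
contact_force: [0.7, 0.6, -1.6]
width: 0.0629
gripper_force: 22.5
```

```bash
python3 - <<'E'
from h import *
o=prof(0);print(o[(o[:,0]>100)&(o[:,0]<300)][::2])
E
```

```text
pos [0.4429 0.2972 0.2085] w 0.0629 gf 22.5 F [ 0.7  0.6 -1.6] clk 11.25
[[ 135.    87.    58.1    0.9   78.6]
 [ 145.    91.    51.8    0.9   67.1]
 [ 155.    95.    46.1    0.9   56.5]
 [ 165.    99.    40.9    0.9   46.6]
 [ 175.   102.    35.8    0.6   39.2]
 [ 185.   105.    31.     0.9   32.1]
 [ 195.   107.    26.1    0.9   27.1]
 [ 205.   111.    22.3    0.9   18.8]
 [ 215.   114.    18.3    1.2   12.5]
 [ 225.   117.    14.6    1.     6.4]
 [ 235.   119.    10.5    1.     1.8]
 [ 245.   122.     7.2    0.7   -4. ]
 [ 255.   125.     4.     1.    -9.6]
 [ 265.   181.    22.4    0.6  -58.1]
 [ 275.   357.    48.5  -15.1 -115.7]
 [ 285.   389.    49.8  -16.2 -121.9]
 [ 295.   402.    49.   -14.7 -123.7]]
```

```bash
python3 - <<'E'
from h import *
mv([.5048,.0685,.2],10.5)
E
```

```text
shift [-0.2785  0.0991  0.0067] tool y heading -4.016286653902787 pos [0.4413 0.2963 0.2057]
twist -0.121 half-turn alt 1.379
```

>>> move_arm(
  deltas=[
    [[-0.06, 0.021, 0.005, -0.03, 0], [-0.12, 0.043, 0.005, -0.06, 0], [-0.18, 0.064, 0.005, -0.09, 0], [-0.24, 0.085, 0.005, -0.121, 0], [-0.279, 0.099, 0.005, -0.121, 0], [-0.279, 0.099, 0.005, -0.121, 0], [-0.279, 0.099, 0.005, -0.121, 0], [-0.279, 0.099, 0.005, -0.121, 0]],
  ],
)

```text
clock: 12.1
position: [0.5019, 0.0682, 0.1979]
ee_rot: [-0.001, 0.639, 0.769, -0.0]
contact_force: [-0.0, 0.1, -0.9]
width: 0.063
gripper_force: 22.6
```

```bash
python3 - <<'E'
from h import *
o=prof(0);print(o[(o[:,0]>100)&(o[:,0]<265)][::4]);mv([.5048,.0685,.1118],10.5)
s,im=grab("wrist","pics/w6.png");grab("scene","pics/s6.png")
print(pix("wrist",[[.503,.084,.08]],s),pix("scene",[[.503,.084,.08]]))
a=im[100:330,130:430,::-1];b=cv2.imread("pics/s6.png")[170:290,210:330]
cv2.imwrite("pics/c6.png",np.hstack([cv2.resize(a,(400,400)),cv2.resize(b,(400,400),interpolation=cv2.INTER_CUBIC)]))
E
```

```text
pos [0.5019 0.0682 0.1979] w 0.063 gf 22.6 F [-0.   0.1 -0.9] clk 12.1
[[125.   55.   60.5   5.5 216.5]
 [145.   91.   51.6   1.   67.1]
 [165.   98.   40.4   0.7  48.7]
 [185.  105.   30.8   1.   32.1]
 [205.  111.   22.1   1.   18.8]
 [225.  116.   13.8   0.8   7.8]
 [245.  122.    6.9   0.8  -4. ]]
shift [-0.0007  0.0035  0.108 ] tool y heading 10.57979966965669 pos [0.5021 0.0685 0.1982]
twist 0.0007 half-turn alt -1.4993
[[283.90799072 181.26640704]] [[284.58717874 224.45850958]]
```

>>> move_arm(
  deltas=[
    [[0, 0.0035, 0.04, 0, 0], [0, 0.0035, 0.07, 0, 0], [0, 0.0035, 0.09, 0, 0], [0, 0.0035, 0.1, 0, 0], [0, 0.0035, 0.106, 0, 0], [0, 0.0035, 0.108, 0, 0], [0, 0.0035, 0.108, 0, 0]],
  ],
)

```text
clock: 12.95
position: [0.5062, 0.0681, 0.1131]
ee_rot: [0.0, 0.639, 0.769, 0.0]
contact_force: [-0.2, 0.1, -0.5]
width: 0.0634
gripper_force: 22.6
```

```bash
python3 - <<'E'
from h import *
o=prof(0);print(o[(o[:,0]>100)&(o[:,0]<265)][::4])
E
```

```text
pos [0.5062 0.0681 0.1131] w 0.0634 gf 22.6 F [-0.2  0.1 -0.5] clk 12.95
[[ 1.250e+02  7.300e+01  6.360e+01  1.000e-01  1.249e+02]
 [ 1.450e+02  9.100e+01  5.160e+01  1.000e+00  6.710e+01]
 [ 1.650e+02  9.900e+01  4.070e+01  1.000e+00  4.660e+01]
 [ 1.850e+02  1.050e+02  3.080e+01  1.000e+00  3.220e+01]
 [ 2.050e+02  1.110e+02  2.210e+01  1.000e+00  1.880e+01]
 [ 2.250e+02  1.160e+02  1.380e+01  8.000e-01  7.800e+00]
 [ 2.450e+02  1.220e+02  6.900e+00  8.000e-01 -4.000e+00]]
```

>>> move_arm(
  deltas=[
    [[0, -0.001, 0.004, 0, 0], [0, -0.001, 0.006, 0, 0], [0, -0.001, 0.006, 0, 0]],
  ],
)

```text
clock: 13.3
position: [0.5056, 0.067, 0.1084]
ee_rot: [0.001, 0.639, 0.769, 0.0]
contact_force: [0.7, -2.8, 3.6]
width: 0.0632
gripper_force: 22.8
```

>>> move_arm(
  deltas=[
    [[-0.002, 0, 0, 0, 0], [-0.005, 0, 0, 0, 0], [-0.005, 0, 0, 0, -0.47], [-0.005, 0, 0, 0, -0.49], [-0.005, 0, 0, 0, -0.5], [-0.005, 0, 0, 0, -0.54], [-0.005, 0, 0, 0, -0.65], [-0.005, 0, 0, 0, -0.8], [-0.005, 0, 0, 0, -0.8]],
  ],
)

```text
clock: 14.2
position: [0.5056, 0.0638, 0.1078]
ee_rot: [0.0, 0.639, 0.769, 0.0]
contact_force: [-0.7, -0.1, -0.1]
width: 0.0771
gripper_force: 0.0
```

```bash
python3 - <<'E'
from h import *
o=prof(0);print(o[(o[:,0]>100)&(o[:,0]<300)][::3])
E
```

```text
pos [0.5056 0.0638 0.1078] w 0.0771 gf 0.0 F [-0.7 -0.1 -0.1] clk 14.2
[[120.   75.   68.2   1.8 117.9]
 [135.   89.   58.3   1.   73.3]
 [150.   95.   49.3   1.   57.1]
 [165.   99.   40.7   1.   46.6]
 [180.  103.   33.    1.   36.6]
 [195.  107.   25.9   1.   27.1]
 [210.  110.   18.8   1.3  19.6]
 [225.  114.   12.8   1.3  10.8]
 [240.  117.    6.7   1.6   3.7]
 [255.  121.    1.5   1.6  -4.6]
 [270.  125.   -3.3   1.6 -12.6]
 [285.  128.   -8.3   1.9 -19.2]]
```

The bar leans at about 54° on the stand, released and centred to within about 2 mm across. Next I'll regrip the upper end.

>>> move_arm(
  deltas=[
    [[-0.01, 0.0015, 0.006, 0, -0.8], [-0.019, 0.0015, 0.0125, 0, -0.8], [-0.019, 0.0015, 0.0125, 0, -0.8], [-0.019, 0.0015, 0.0125, 0, -0.3], [-0.019, 0.0015, 0.0125, 0, 0], [-0.019, 0.0015, 0.0125, 0, 0], [-0.019, 0.0015, 0.0125, 0, 0]],
  ],
  squeeze=20,
)

```text
clock: 14.95
position: [0.5096, 0.0491, 0.0978]
ee_rot: [0.0, 0.639, 0.769, 0.0]
contact_force: [0.3, -0.1, -0.8]
width: 0.0636
gripper_force: 22.2
```

```bash
python3 - <<'E'
from h import *
o=prof(0);print(o[(o[:,0]>100)&(o[:,0]<300)][::3])
E
```

```text
pos [0.5096 0.0491 0.0978] w 0.0636 gf 22.2 F [ 0.3 -0.1 -0.8] clk 14.95
[[ 1.050e+02  8.000e+01  8.050e+01  6.000e-01  1.019e+02]
 [ 1.200e+02  9.600e+01  6.930e+01 -0.000e+00  5.760e+01]
 [ 1.350e+02  1.020e+02  6.020e+01  1.000e-01  4.370e+01]
 [ 1.500e+02  1.070e+02  5.200e+01  4.000e-01  3.280e+01]
 [ 1.650e+02  1.130e+02  4.480e+01  5.000e-01  2.100e+01]
 [ 1.800e+02  1.170e+02  3.780e+01  5.000e-01  1.310e+01]
 [ 1.950e+02  1.230e+02  3.200e+01  5.000e-01  2.700e+00]
 [ 2.100e+02  1.260e+02  2.580e+01  8.000e-01 -3.200e+00]
 [ 2.250e+02  1.310e+02  2.070e+01  6.000e-01 -1.150e+01]
 [ 2.400e+02  1.350e+02  1.560e+01  6.000e-01 -1.820e+01]
 [ 2.550e+02  1.670e+02  2.140e+01  7.000e-01 -4.790e+01]
 [ 2.700e+02  2.020e+02  2.620e+01  9.000e-01 -6.970e+01]
 [ 2.850e+02  2.200e+02  2.610e+01  9.000e-01 -7.930e+01]]
```

>>> move_arm(
  deltas=[
    [[0.002, 0, -0.03, 0, 0], [0.002, 0, -0.07, 0, 0], [0, 0, -0.12, 0, 0], [0, 0, -0.135, 0, 0], [-0.05, 0, -0.135, 0, 0], [-0.1, 0, -0.135, 0, 0], [-0.145, 0, -0.135, 0, 0], [-0.145, 0, -0.135, 0, 0], [-0.145, 0, -0.135, 0, 0]],
  ],
)

```text
clock: 15.9
position: [0.5302, -0.0652, 0.2048]
ee_rot: [-0.001, 0.64, 0.768, -0.0]
contact_force: [0.3, 1.2, -0.1]
width: 0.0638
gripper_force: 22.8
```

```bash
python3 - <<'E'
from h import *
o=prof(0);print(o[(o[:,0]>90)&(o[:,0]<270)][::3])
s,im=grab("wrist","pics/w7.png");cv2.imwrite("pics/w7.png",im[:,:,::-1])
t,it=grab("top","pics/top7.png")
R=R_tool(s);print(pix("wrist",[s["position"]+R@np.array([.07,0,.07])],s))
E
```

```text
pos [ 0.5302 -0.0652  0.2048] w 0.0638 gf 22.8 F [ 0.3  1.2 -0.1] clk 15.9
[[ 1.10e+02  9.20e+01  7.61e+01 -1.00e-01  6.77e+01]
 [ 1.25e+02  9.80e+01  6.62e+01  0.00e+00  5.28e+01]
 [ 1.40e+02  1.03e+02  5.73e+01  4.00e-01  4.13e+01]
 [ 1.55e+02  1.09e+02  4.95e+01  4.00e-01  2.88e+01]
 [ 1.70e+02  1.13e+02  4.20e+01  5.00e-01  2.04e+01]
 [ 1.85e+02  1.18e+02  3.55e+01  8.00e-01  1.10e+01]
 [ 2.00e+02  1.23e+02  2.96e+01  1.10e+00  2.00e+00]
 [ 2.15e+02  1.27e+02  2.38e+01  5.00e-01 -5.20e+00]
 [ 2.30e+02  1.32e+02  1.88e+01  8.00e-01 -1.34e+01]
 [ 2.45e+02  1.36e+02  1.38e+01  8.00e-01 -2.01e+01]
 [ 2.60e+02  1.72e+02  2.12e+01  9.00e-01 -5.19e+01]]
[[279.08368195 118.11013805]]
```

View pics/w7.png

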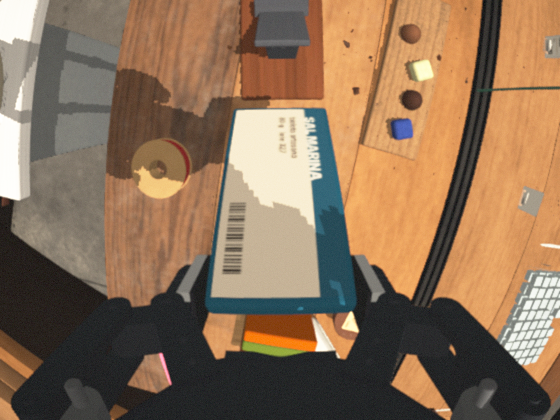

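The wrist view shows the bar held centred. Its lower end is at row 108, and the foot's near edge runs (242,97)–(324,98). The rack's orange and green tops are at about (280,335).

```bash
python3 - <<'E'
from h import *
s=manip.get_state();R=R_tool(s)
P=on("wrist",[[242,97],[324,98]],.008,s);print(P.round(4),((P-s["position"])@R*1000).round(1))
im=cv2.imread("pics/top7.png");cv2.imwrite("pics/r7.png",cv2.resize(im[165:245,370:470],(800,640),interpolation=cv2.INTER_CUBIC)[:600])
E
```

```text
[[0.4732 0.0194 0.008 ]
 [0.5604 0.0347 0.008 ]] [[ 92.1 -40.6 197.5]
 [ 91.2  47.9 197.4]]
```

>>> move_arm(
  deltas=[
    [[0, 0, 0.05, 0, 0], [0, 0, 0.1, 0, 0], [0, 0, 0.13, 0, 0], [0, 0, 0.143, 0, 0], [0, 0, 0.146, 0, -0.46], [0, 0, 0.146, 0, -0.488], [0, 0, 0.146, 0, -0.494], [0, 0, 0.146, 0, -0.497], [0, 0, 0.146, 0, -0.498], [0, 0, 0.146, 0, -0.498]],
  ],
)

```text
clock: 17.05
position: [0.5312, -0.0653, 0.0897]
ee_rot: [0.001, 0.639, 0.769, 0.0]
contact_force: [-0.3, -0.1, 1.7]
width: 0.0636
gripper_force: 1.6
```

```bash
python3 - <<'E'
from h import *
o=prof(0);print(o[(o[:,0]>90)&(o[:,0]<270)][::4])
E
```

```text
pos [ 0.5312 -0.0653  0.0897] w 0.0636 gf 1.6 F [-0.3 -0.1  1.7] clk 17.05
[[150.   82.   45.4   0.6  91.2]
 [170.   94.   35.7   0.7  56.8]
 [190.  104.   27.4   0.7  33.3]
 [210.  112.   19.8   0.8  16.4]
 [230.  122.   14.3   0.8  -1.3]
 [250.  131.    9.3   1.1 -15.6]]
```

>>> move_arm(
  deltas=[
    [[0, 0, 0, 0, -0.49], [0, 0, -0.003, 0, -0.488], [0.025, 0, -0.004, 0, -0.488], [0.05, 0, -0.004, 0, -0.488], [0.06, 0, -0.005, 0, -0.488], [0.07, 0, -0.007, 0, -0.488], [0.08, 0, -0.009, 0, -0.488], [0.09, 0, -0.01, 0, -0.488], [0.095, 0, -0.011, 0, -0.488], [0.1, 0, -0.011, 0, -0.488], [0.1, 0, -0.011, 0, -0.488]],
  ],
)

```text
clock: 18.2
position: [0.5163, 0.014, 0.0978]
ee_rot: [0.0, 0.639, 0.769, 0.0]
contact_force: [0.6, -0.9, -1.4]
width: 0.0636
gripper_force: 12.6
```

```bash
python3 - <<'E'
from h import *
o=prof(0);print(o[(o[:,0]>90)&(o[:,0]<280)][::4])
E
```

```text
pos [0.5163 0.014  0.0978] w 0.0636 gf 12.6 F [ 0.6 -0.9 -1.4] clk 18.2
[[ 9.500e+01  7.200e+01  9.020e+01  5.000e-01  1.312e+02]
 [ 1.150e+02  7.900e+01  7.250e+01  1.000e+00  1.044e+02]
 [ 1.350e+02  8.500e+01  5.750e+01  1.700e+00  8.410e+01]
 [ 1.950e+02  7.500e+01  5.700e+00  2.000e-01  1.063e+02]
 [ 2.150e+02  9.200e+01  4.900e+00  7.000e-01  5.360e+01]
 [ 2.350e+02  1.080e+02  3.900e+00  8.000e-01  1.840e+01]
 [ 2.550e+02  1.230e+02  2.700e+00  1.100e+00 -7.100e+00]
 [ 2.750e+02  2.080e+02  2.620e+01  9.000e-01 -7.310e+01]]
```

>>> move_arm(
  deltas=[
    [[-0.001, 0, -0.01, 0, -0.3], [-0.001, 0, -0.05, 0, -0.3], [-0.001, 0, -0.1, 0, -0.3], [-0.001, 0, -0.16, 0, -0.3], [-0.001, 0, -0.22, 0, -0.3], [-0.04, -0.002, -0.255, 0, -0.3], [-0.1, -0.004, -0.255, 0, -0.3], [-0.16, -0.007, -0.255, 0, -0.3], [-0.22, -0.01, -0.255, 0, -0.3], [-0.28, -0.012, -0.255, 0, -0.3], [-0.34, -0.015, -0.255, 0, -0.3], [-0.384, -0.016, -0.255, 0, -0.3]],
  ],
  squeeze=35,
)

```text
clock: 19.45
position: [0.5593, -0.2941, 0.3019]
ee_rot: [0.0, 0.64, 0.768, -0.0]
contact_force: [0.3, -0.5, -0.3]
width: 0.0629
gripper_force: 40.6
```

>>> move_arm(
  deltas=[
    [[0, 0, 0, 0, -0.3], [0, 0, 0, 0, -0.3]],
  ],
)

```text
clock: 19.65
position: [0.5592, -0.2914, 0.3014]
ee_rot: [-0.001, 0.64, 0.768, 0.0]
contact_force: [-0.3, 1.5, -0.5]
width: 0.0636
gripper_force: 40.5
```

```bash
python3 - <<'E'
from h import *
o=prof(0);print(o[(o[:,0]>170)&(o[:,0]<280)][::4])
s,im=grab("wrist","pics/w8.png");print(pix("wrist",[[.58,-.205,.145],[.58,-.205,0]],s),s["position"])
cv2.imwrite("pics/w8c.png",cv2.resize(im[20:320,80:480,::-1],(800,600),interpolation=cv2.INTER_CUBIC))
E
```

```text
pos [ 0.5592 -0.2914  0.3014] w 0.0636 gf 40.5 F [-0.3  1.5 -0.5] clk 19.65
[[ 195.    78.     8.5   16.1   95.3]
 [ 215.    93.     5.6    1.    51.3]
 [ 235.   108.     3.9    0.8   18.4]
 [ 255.   126.     4.4    1.9  -10.8]
 [ 275.   307.    42.6  -10.1 -104.6]]
[[317.07177225 107.19225187]
 [305.65055623 109.44307288]] [ 0.55928092 -0.29037189  0.30172502]
```

View pics/w8c.png

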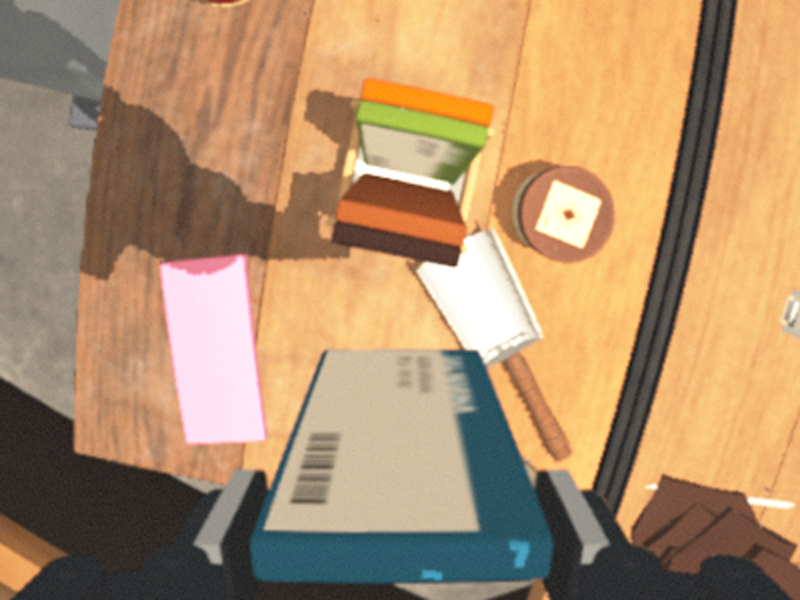

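The view shows the rack from above. The orange outer top edge runs (365,79)–(494,103) and the dark outer top edge (333,243)–(457,264). The red-brown inner edge runs (342,200)–(466,225) and the green inner edge is at about (357,122)–(487,156). Light side walls show near (350,175) and (470,200). The blue bar hangs upright.

```bash
python3 - <<'E'
from h import *
s=manip.get_state();R=R_tool(s)
c=lambda a:on("wrist",np.array(a)/2+[80,20],.145,s)
E=[("O",[[365,79],[494,103]]),("OG",[[360,103],[491,128]]),("BD",[[337,222],[463,243]]),("D",[[333,243],[457,264]]),("Bin",[[342,200],[466,225]])]
C={}
for n,a in E:
    P=c(a);d=P[1]-P[0];C[n]=P;print(n,P[:,:2].round(4).tolist(),"w",np.linalg.norm(d).round(4),"head",np.degrees(np.arctan2(d[1],d[0])).round(1),"mid",P.mean(0)[:2].round(4))
m=(C["OG"].mean(0)+C["BD"].mean(0))/2;print("centre",m, (C["O"].mean(0)+C["D"].mean(0))/2)
ax=C["O"].mean(0)-C["D"].mean(0);print("row axis heading",np.degrees(np.arctan2(ax[1],ax[0])),np.linalg.norm(ax))
W=on("wrist",np.array([[350,175],[470,200]])/2+[80,20],.038,s);print("walls",W,W.mean(0))
E
```

```text
O [[0.5203, -0.1683], [0.5828, -0.168]] w 0.0625 head 0.3 mid [ 0.5516 -0.1682]
OG [[0.5202, -0.1805], [0.5837, -0.1805]] w 0.0636 head -0.0 mid [ 0.5519 -0.1805]
BD [[0.5196, -0.2394], [0.5813, -0.2383]] w 0.0617 head 1.0 mid [ 0.5504 -0.2389]
D [[0.5194, -0.2498], [0.5805, -0.249]] w 0.0611 head 0.8 mid [ 0.5499 -0.2494]
Bin [[0.5201, -0.2285], [0.581, -0.2294]] w 0.0609 head -0.9 mid [ 0.5506 -0.2289]
centre [ 0.55119324 -0.20965794  0.145     ] [ 0.55075963 -0.20879474  0.145     ]
row axis heading 88.8497523676953 0.08124297942595349
walls [[ 0.51317359 -0.21505447  0.038     ]
 [ 0.59185681 -0.21670191  0.038     ]] [ 0.5525152  -0.21587819  0.038     ]
```

```bash
python3 - <<'E'
from h import *
mv([.5505,-.2105,.28],0)
E
```

```text
shift [0.0994 0.0072 0.0276] tool y heading 10.531702657994423 pos [ 0.5594 -0.2898  0.302 ]
twist 0.0878 half-turn alt -1.4122
```

>>> move_arm(
  deltas=[
    [[0.04, 0.003, 0, 0.04, -0.3], [0.08, 0.006, 0, 0.08, -0.3], [0.0995, 0.0072, 0.01, 0.088, -0.3], [0.0995, 0.0072, 0.02, 0.088, -0.3], [0.0995, 0.0072, 0.0275, 0.088, -0.3], [0.0995, 0.0072, 0.0275, 0.088, -0.3], [0.0995, 0.0072, 0.0275, 0.088, -0.3]],
  ],
)

```text
clock: 20.45
position: [0.5508, -0.2121, 0.2795]
ee_rot: [-0.0, 0.708, 0.707, -0.0]
contact_force: [0.3, -0.4, -0.8]
width: 0.0633
gripper_force: 40.5
```

```bash
python3 - <<'E'
from h import *
o=prof(0);print(o[(o[:,0]>170)&(o[:,0]<280)][::2]);mv([.5505,-.2105,.26],0)
E
```

```text
pos [ 0.5508 -0.2121  0.2795] w 0.0633 gf 40.5 F [ 0.3 -0.4 -0.8] clk 20.45
[[195.   91.   17.7   5.9  59.7]
 [205.  102.   17.7   6.3  34.4]
 [215.  113.   17.8   6.7  13.9]
 [225.  125.   18.4   7.2  -4.5]
 [235.  131.   16.3   6.5 -13.2]
 [245.  123.    7.7   2.6  -5.3]
 [255.  166.   21.5  -7.6 -47.7]
 [265.  191.   25.1  -1.1 -63.7]
 [275.  206.   25.9   0.9 -72.2]]
shift [ 0.0021 -0.0006  0.0246] tool y heading -0.0856043261971492 pos [ 0.551  -0.2122  0.2797]
twist -0.0007 half-turn alt 1.4993
```

>>> move_arm(
  deltas=[
    [[0.002, -0.0006, 0.03, 0, -0.3], [0.002, -0.0006, 0.06, 0, -0.3], [0.002, -0.0006, 0.09, 0, -0.3], [0.002, -0.0006, 0.11, 0, -0.3], [0.002, -0.0006, 0.13, 0, -0.3], [0.002, -0.0006, 0.14, 0, -0.3], [0.002, -0.0006, 0.15, 0, -0.3], [0.002, -0.0006, 0.15, 0, -0.3]],
  ],
)

```text
clock: 21.3
position: [0.5502, -0.2105, 0.1592]
ee_rot: [-0.0, 0.708, 0.707, -0.0]
contact_force: [-0.2, -0.6, -0.9]
width: 0.063
gripper_force: 40.5
```

>>> move_arm(
  deltas=[
    [[0, 0, 0.008, 0, -0.3], [0, 0, 0.016, 0, -0.3], [0, 0, 0.024, 0, -0.3], [0, 0, 0.024, 0, -0.3]],
  ],
)

```text
clock: 21.7
position: [0.5497, -0.2092, 0.1395]
ee_rot: [-0.001, 0.707, 0.707, -0.0]
contact_force: [-0.0, -1.5, -1.3]
width: 0.0632
gripper_force: 40.6
```

>>> move_arm(
  deltas=[
    [[-0.002, 0.001, 0.006, 0, -0.3], [-0.002, 0.001, 0.012, 0, -0.3], [-0.002, 0.001, 0.018, 0, -0.3], [-0.002, 0.001, 0.018, 0, -0.3]],
  ],
)

```text
clock: 22.1
position: [0.5504, -0.2108, 0.1251]
ee_rot: [-0.001, 0.707, 0.707, -0.0]
contact_force: [-0.6, -0.1, -0.7]
width: 0.0631
gripper_force: 40.6
```

>>> move_arm(
  deltas=[
    [[0, 0, 0.004, 0, -0.3], [0, 0, 0.008, 0, -0.3], [0, 0, 0.012, 0, -0.3], [0, 0, 0.012, 0, -0.3]],
  ],
)

```text
clock: 22.5
position: [0.5508, -0.2112, 0.116]
ee_rot: [-0.001, 0.707, 0.707, -0.0]
contact_force: [-0.4, 1.1, -0.8]
width: 0.0632
gripper_force: 40.6
```

>>> move_arm(
  deltas=[
    [[0, 0, 0.004, 0, -0.3], [0, 0, 0.008, 0, -0.3], [0, 0, 0.012, 0, -0.3], [0, 0, 0.012, 0, -0.3]],
  ],
)

```text
clock: 22.9
position: [0.5507, -0.2112, 0.1063]
ee_rot: [-0.001, 0.707, 0.707, -0.0]
contact_force: [-0.5, -0.3, -0.8]
width: 0.0633
gripper_force: 40.6
```

>>> move_arm(
  deltas=[
    [[0, 0, 0.004, 0, -0.3], [0, 0, 0.008, 0, -0.3], [0, 0, 0.01, 0, -0.3], [0, 0, 0.01, 0, -0.3]],
  ],
)

```text
clock: 23.3
position: [0.5513, -0.2119, 0.1014]
ee_rot: [0.001, 0.707, 0.707, 0.0]
contact_force: [-2.4, 1.5, 12.3]
width: 0.0633
gripper_force: 42.0
```

>>> move_arm(
  deltas=[
    [[0, 0, 0.001, 0, -0.3], [0, 0, 0.002, 0, -0.3], [0, 0, 0.002, 0, -0.3]],
  ],
)

```text
clock: 23.6
position: [0.5514, -0.2121, 0.1013]
ee_rot: [0.002, 0.707, 0.707, -0.0]
contact_force: [-5.4, 1.2, 20.2]
width: 0.0632
gripper_force: 42.8
```

```bash
python3 - <<'E'
from h import *
s=manip.get_state();print(s["position"],s["contact_force"],s["moment"])
# blue bar top edge in the wrist picture
im=grab("wrist","pics/w9.png")[1];R=R_tool(s)
b=im.astype(int);m=((b[:,:,2]-b[:,:,0]>25)&(b[:,:,0]<70)).astype(np.uint8);m[:, :150]=0;m[:,420:]=0
n,l,st,c=cv2.connectedComponentsWithStats(m)
for k in range(1,n):
    if st[k,4]>60:
        print(st[k],c[k].round(1))
h=cv2.cvtColor(im,cv2.COLOR_RGB2HSV)
for nm,lo,hi in(("green",35,60),("orange",7,14)):
    g=((h[:,:,0]>=lo)&(h[:,:,0]<=hi)&(h[:,:,1]>170)&(h[:,:,2]>70)).astype(np.uint8)
    n,l,st,c=cv2.connectedComponentsWithStats(g)
    print(nm,[(st[k].tolist(),c[k].round(0)) for k in range(1,n) if st[k,4]>80])
E
```

```text
[ 0.55136611 -0.21214618  0.10134978] [-5.44923969  1.18741257 20.21699732] [ 0.43851395  1.31870489 -0.03649289]
[ 205  272  152   39 4007] [284.6 295.6]
green []
orange [([194, 178, 167, 69, 7401], array([266., 209.])), ([206, 312, 141, 32, 3788], array([279., 328.]))]
```

```bash
python3 - <<'E'
from h import *
p=manip.camera_params("wrist");T=p["tool_from_camera"]
for f in("pics/w8.png","pics/w9.png"):
    b=cv2.imread(f).astype(int);m=((b[:,:,0]-b[:,:,2]>20)&(b[:,:,2]<75))
    for r in range(270,316,3):
        c=np.where(m[r,190:380])[0]
        if len(c)<20:continue
        a,e=c[0]+190-.5,c[-1]+190+.5;D=[]
        for u in(a,e):
            d=(np.array([u,r])-[p["cx"],p["cy"]])/p["fx"];th=np.linalg.norm(d);D.append(T[:3,:3]@np.r_[d/th*np.sin(th),np.cos(th)])
        q=[x/np.hypot(x[0],x[2]) for x in D];k=.064/(q[1][1]-q[0][1]);print(f[5:7],r,a,e,len(c),((T[:3,3]+k*(q[0]+q[1])/2)*1000).round(1))
E
```

```text
w8 270 211.5 349.5 36 [  3.6   1.  -25.6]
w8 273 210.5 350.5 36 [  3.4   1.  -28.1]
w8 276 209.5 351.5 37 [  3.1   1.  -30.6]
w8 279 208.5 352.5 38 [  2.9   1.  -33. ]
w8 282 207.5 353.5 38 [  2.7   1.  -35.3]
w8 285 206.5 354.5 40 [  2.5   1.  -37.6]
w8 288 205.5 355.5 150 [  2.2   1.  -39.8]
w8 291 204.5 356.5 152 [  2.   1. -42.]
w8 294 204.5 356.5 151 [  0.9   1.  -42.6]
w8 297 204.5 355.5 151 [ -0.7   0.8 -42.4]
w8 300 205.5 355.5 150 [ -2.4   1.  -42.2]
w8 303 205.5 354.5 149 [ -4.1   0.8 -42. ]
w8 306 205.5 354.5 149 [ -5.2   0.8 -42.6]
w8 309 207.5 344.5 137 [-13.5  -1.1 -32.8]
w9 273 210.5 350.5 36 [  3.4   1.  -28.1]
w9 276 209.5 351.5 36 [  3.1   1.  -30.6]
w9 279 208.5 352.5 37 [  2.9   1.  -33. ]
w9 282 206.5 353.5 39 [  3.2   0.8 -36.2]
w9 285 205.5 354.5 40 [  2.9   0.8 -38.4]
w9 288 204.5 355.5 151 [  2.7   0.8 -40.7]
w9 291 204.5 356.5 152 [  2.   1. -42.]
w9 294 204.5 356.5 152 [  0.9   1.  -42.6]
w9 297 204.5 356.5 152 [ -0.2   1.  -43.2]
w9 300 204.5 355.5 144 [ -1.9   0.8 -43. ]
w9 303 205.5 355.5 142 [ -3.6   1.  -42.8]
w9 306 205.5 354.5 149 [ -5.2   0.8 -42.6]
w9 309 207.5 342.5 135 [-14.8  -1.6 -30.9]
```

>>> move_arm(
  deltas=[
    [[0, 0, -0.003, 0, -0.3], [0, 0, -0.003, 0, -0.47], [0, 0, -0.003, 0, -0.49], [0, 0, -0.003, 0, -0.5], [0, 0, -0.003, 0, -0.55], [0, 0, -0.003, 0, -0.7], [0, 0, -0.003, 0, -0.8], [0, 0, -0.003, 0, -0.8]],
  ],
)

```text
clock: 24.45
position: [0.551, -0.2114, 0.0994]
ee_rot: [-0.0, 0.707, 0.707, -0.0]
contact_force: [-0.3, 0.0, 0.3]
width: 0.0769
gripper_force: 0.0
```

>>> move_arm(
  deltas=[
    [[0, 0, -0.01, 0, -0.8], [0, 0, -0.03, 0, -0.8], [0, 0, -0.07, 0, -0.8], [0, 0, -0.12, 0, -0.8], [-0.04, 0, -0.16, 0, -0.8], [-0.09, 0, -0.2, 0, -0.8], [-0.12, 0, -0.2, 0, -0.8], [-0.12, 0, -0.2, 0, -0.8], [-0.12, 0, -0.2, 0, -0.8]],
  ],
)

```text
clock: 25.35
position: [0.5507, -0.3074, 0.2597]
ee_rot: [-0.0, 0.708, 0.706, 0.0]
contact_force: [0.9, -0.3, 0.6]
width: 0.0768
gripper_force: 0.0
```

```bash
python3 - <<'E'
from h import *
s,im=grab("wrist","pics/w10.png");print(s["position"],s["contact_force"],s["clock"])
h=cv2.cvtColor(im,cv2.COLOR_RGB2HSV);c0=pix("wrist",[[.551,-.209,.145]],s)[0];print(c0)
x,y=c0.astype(int);win=np.zeros(h.shape[:2],bool);win[max(0,y-70):y+70,x-70:x+70]=1
M={"green":(h[:,:,0]>=33)&(h[:,:,0]<=65)&(h[:,:,1]>150),"blue":(h[:,:,0]>=92)&(h[:,:,0]<=112)&(h[:,:,1]>120),"orange":(h[:,:,0]>=7)&(h[:,:,0]<=13)&(h[:,:,1]>225)&(h[:,:,2]>150)}
for k,m in M.items():
    n,l,st,c=cv2.connectedComponentsWithStats((m&win).astype(np.uint8))
    for i in range(1,n):
        if st[i,4]>60:
            q=cv2.boxPoints(cv2.minAreaRect(np.argwhere(l==i)[:,::-1].astype(np.float32)));P=on("wrist",q,.145,s)
            print(k,st[i].tolist(),on("wrist",c[i],.145,s)[0].round(4),P[:,:2].round(3).tolist())
E
```

```text
[ 0.55066009 -0.30742332  0.25967546] [ 0.85089516 -0.27044176  0.59684678] 25.35
[279.67985604  83.97929167]
green [241, 62, 76, 13, 858] [ 0.5499 -0.1947  0.145 ] [[0.519, -0.19], [0.581, -0.19], [0.581, -0.2], [0.519, -0.2]]
blue [244, 75, 75, 21, 1433] [ 0.5522 -0.2093  0.145 ] [[0.522, -0.201], [0.583, -0.201], [0.583, -0.218], [0.521, -0.218]]
```

```bash
python3 - <<'E'
from h import *
s=manip.get_state();im=cv2.imread("pics/w10.png")[:,:,::-1]
for y in np.arange(-.155,-.270,-.004):
    u=pix("wrist",[[.551,y,.145]],s)[0].round().astype(int);print(round(y,3),im[u[1]-1:u[1]+1,u[0]-2:u[0]+3].mean((0,1)).astype(int))
E
```

```text
-0.155 [238 178 115]
-0.159 [236 175 113]
-0.163 [237 175 112]
-0.167 [233 171 110]
-0.171 [227 164 107]
-0.175 [223 159 103]
-0.179 [249 126  16]
-0.183 [251 130  16]
-0.187 [247 121  17]
-0.191 [154 174  65]
-0.195 [154 176  65]
-0.199 [125 140  58]
-0.203 [ 60 139 163]
-0.207 [ 59 136 162]
-0.211 [ 47 103 121]
-0.215 [33 70 81]
-0.219 [ 98 103  99]
-0.223 [110  57  32]
-0.227 [185  94  47]
-0.231 [205 104  54]
-0.235 [190  96  48]
-0.239 [76 50 41]
-0.243 [77 52 43]
-0.247 [95 66 48]
-0.251 [227 162 106]
-0.255 [229 169 114]
-0.259 [228 165 106]
-0.263 [228 164 107]
-0.267 [230 168 110]
```

The row order is right: orange, green, blue, red-brown, dark. The bar tops are at equal height, the spacing is consistent with upright bars, and the arm is clear. I'm handing the job in.

```bash
python3 -c "
from rig import manip
print(manip.sign_off())"
```

```text
the job is handed in; nothing more can be done
None
```

The blue bar was leaned on the stand and let go, then pushed down into the rack's middle gap until it stood on the floor between its neighbours. I released it and handed the job in at about 25 s; the hand-in gave no verdict.

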